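# Hold a shaft collar on the set-screw flat, facing the key guide

## Robot

A 6-joint arm with a two-finger parallel gripper is mounted at the origin on the work surface; the furniture and walls round the work are solid. World frame = base frame: x ahead of the robot, y to its left, z up, the work surface at z = 0. Lengths are in m, angles in degrees, forces in N, time in s.
With the tool pointing down it reaches from about 0.4 to 0.925 m from the base axis. Payload 3.4 kg.
Tool frame: the origin (TCP) lies between the finger pads; the fingertips stand 11 mm ahead of it and the grasp point (between the pads) lies 8 mm behind it; z points along the fingers, y is the line along which they close (so a half turn about z gives the same grasp; the last joint's range is limited). The gripper opens to 85 mm and grips with 20 to 120 N. Pads are 22 mm wide; open, the fingers measure 114 mm over their backs; the gripper's body (76 mm by 85 mm) begins 54 mm behind the grasp point. The pads swing forward as they close: fully open they stand 13 mm farther back than shut.
Start: joints at [-75.774, 17.578, 86.31, -0, 76.112, -4.211], TCP at [0.182, -0.545, 0.242] pointing down, gripper open.
Joint ranges: [-179.03, 179.03], [-60, 130.46], [8.19, 133.38], [-81.62, 261.62], [5.75, 156.47], [-153.77, 153.77]. Speed limits (degrees/s): [147.25, 147.25, 180, 180, 180, 180].

## Interface

Orientations are given as [roll, pitch, yaw] about the fixed x, y, z axes, in that order (R = Rz(yaw) Ry(pitch) Rx(roll)).
In Python, from plant import env gives the robot as it stands.
- The arm moves only by the tool servo_tool, never from a script. Its argument "plan" is a list of rows, each an object of numbers: "x", "y", "z": the shift along the tool's x, y, z in units of 80 cm (1.0 is 80 cm); "rx", "ry", "rz": the turn, a rotation vector about the tool's x, y, z in units of pi/4 rad (1.0 is pi/4 rad); "hand": the opening, from -1 (shut) to 1 (fully open). In form: [{"x": .., "y": .., "z": .., "rx": .., "ry": .., "rz": .., "hand": ..}, ...]. A call has 1 to 5 rows; each row shifts and turns the commanded pose from where the row before left it, along the tool's axes as they then stand; what a row does not reach is not made up. A row lasts 1/8 s, in which the tool goes at most 62.5 mm and 10.7 degrees, less where a joint would pass 70% of its speed; a pose out of reach is approached as far as the arm can. A call with a number of a shift or a turn outside -1 to 1 is refused whole. A call with a gripper value outside its range is refused whole. The fingers move at their own pace and stop on an object; "squeeze" is the grip in N (left out, the last holds). Time passes only in rows, so rows that do not move let the fingers close. It gives the time, the measured TCP pose, the force, the opening and the grip force at its end, in the units of the state.
- env.observe(): the state, without advancing time (a new reading comes with each control period).
- env.get_image(name): name is "scene" or "top"; returns the picture (384x512x3 uint8, blue, green, red); there is no depth.
- env.camera_params(name): a dict with "fx", "fy", "cx", "cy" (pixels), "R" (3x3) and "t" (3): a world point X has camera coordinates R X + t. Camera axes: x right, y down, z forward; pixel columns grow to the right and rows downward; lengths in m; the calibration is good to about 2 mm. A picture is of the moment at which its call begins. camera_params takes no time and is no camera call.
- env.close_job(): hands the job in; it is judged then, once.
Trained networks look in the newest picture that a camera, given by its name, has taken for a name from the list of things; names that differ only in an ending like _2 or _b are one class to them, and where a whole thing is asked for, a point or a joint stands for the part that bears it (a point fixed in the world has none). Each returns a list of dicts, best first, with "confidence" (0 to 1); they miss things now and then, are a little off and sometimes report something else, mostly with a low value. They report only what shows in the picture. A call takes as long as a camera call.
- env.find_in(camera, label): "location" ([x, y, z] in m, in world coordinates, good to about 4 mm: the middle of the surface that is visible of it).
The state is a dict: "t": time; "q": joint angles; "qvel": joint speeds; "joint_torque": joint torques, N m; "position": TCP position; "tool_rot": TCP orientation; "contact_force": force on the tool from outside, world axes, zero at the start; "torque": the same for the moment, N m; "gripper_width": finger opening in m; "finger_force": force on a finger pad.
Only numpy, scipy, OpenCV 4.12 (cv2) and the standard library are available. Lean on these libraries where they do the work, as an engineer would, in place of code of your own. Each camera call takes 0.05 s, during which the arm holds its last target. There are 200 camera calls.

## Task

Push the small blue gearbox along the bench into the grey nest until it is fully home against the back stop. Then turn its steel shaft until the flat on it squarely faces the brass key guide, and lastly lift the dark collar up the shaft onto the flat, with its set-screw at the height of the guide's hole and facing it, and finish holding the collar there so that the screw can be tightened. Slide the gearbox rather than lift it, and leave the other things on the bench where they are.

Things in the scene. Friction and masses are not known exactly. Their poses are not given: they have to be found in the camera images.
- nest: grey steel nest fixed to the bench. Origin on the bench, where the centre of the gearbox's underside lies when home; z up; +x is the way in, from the open mouth to the back stop (face at x = 48 mm, 24 mm high). Rails 20 mm high stand 88 mm apart inside, from x = -14 mm to the stop, then flare out to 126 mm apart at x = -56 mm
- guide_mouth (a point): centre of the guide's hole, in the front of a brass bush 22 mm across on a grey post (34 mm wide, 107 mm high) behind the stop; 64 mm along the nest's +x from its origin, 92 mm above the bench. It looks along the nest's -x at the shaft. A hex key with a black cross handle waits behind the post
- gearbox: loose blue box with an aluminium top, 96 (x) x 80 (y) x 42 mm high, about 0.9 kg. Origin in the centre of its underside, z up; its +x end goes first into the nest, its flat -x end is pushed. From the middle of the top a boss, 36 mm across (46 at its root, to z = 48 mm), rises to z = 60 mm; out of it, on the box's centre line, the upright shaft
- shaft_link (a joint): angle of the shaft (rad, positive anticlockwise from above). 0: its flat faces the gearbox's +x end. It turns stiffly (0.06 N m) and stays where it is left; it starts turned anticlockwise by 0.5 to 1.4
- flat (a point): centre of the flat on the shaft, 8 mm from its axis, 92 mm above the bench; the flat looks along this point's +x. The steel shaft is round, 24 mm thick; from 78 mm above the bench to its top at 106 mm this one flat is cut, 18 mm wide, so that there it measures 20 mm across the flat and 24 mm elsewhere: fingers closing squarely on it feel 20 mm
- collar: loose dark steel ring round the shaft, 48 mm outside, 27 mm bore, 14 mm high, 0.12 kg. Origin in the centre of its underside, z up. It rests on the boss, underside at z = 60 mm, below the flat; it slides and turns freely on the shaft. A brass set-screw is in its +x side, backed off (not reaching into the bore), a red mark above it on the top face
- screw (a point): the set-screw's head, in the collar's outer face, 24 mm from its axis along the collar's +x and 7 mm above its underside
- notebook: brown pocket notebook lying flat, 133 x 94 x 12 mm; a bystander, leave alone. Origin in the middle of its underside
- bush: dark flanged bush standing on its flange, 42 mm across, 30 mm high; a bystander, leave alone. Origin in the middle of its underside

How it is judged:
By the outcome, as a careful person would: the job done as asked, in the order asked, and still so for the second after the job is handed in, while the arm keeps its last pose, push and grip.
It also fails if it takes over 67 s, if anything falls off the work surface, if the arm or the gripper's body presses on something with over 40 N, if the wrist force passes 120 N, or if a joint passes its speed limit or range.

## Working session

There is one attempt and no reset: what is moved stays moved. The work goes in short steps, Python scripts to look and compute and a tool call to move; the robot and the scene stay as the last step left them, time stands still between calls to the robot, and variables do not carry over. Pictures are saved under pics/ and viewed, at most 10 in all, crops included, and the job is handed in when it is done.

Besides the shell and the picture viewer there is one more tool, called after "Emit:" by a JSON object that holds its "name" and its "arguments". servo_tool: Moves the arm, as the interface text tells. Its arguments: {"type":"object","properties":{"plan":{"type":"array","items":{"type":"object","properties":{"x":{"type":"number"},"y":{"type":"number"},"z":{"type":"number"},"rx":{"type":"number"},"ry":{"type":"number"},"rz":{"type":"number"},"hand":{"type":"number"}}}},"squeeze":{"type":"number"}},"required":["plan"]}

```bash
mkdir -p pics; ls; cat > h.py <<'E'
from plant import env
import numpy as np, cv2
E
python3 - <<'E'
from h import *
for c in ("scene","top"):
    im=env.get_image(c); cv2.imwrite(f"pics/{c}0.png",im)
    for l in ("nest","guide_mouth","gearbox","shaft_link","flat","collar","screw","notebook","bush"):
        r=env.find_in(c,l); print(c,l,[(np.round(d["location"],3).tolist(),round(d["confidence"],2)) for d in r[:2]])
    p=env.camera_params(c); print({k:np.round(v,4).tolist() for k,v in p.items()})
print(env.observe())
E
```

```text
pics
scene nest [([0.526, -0.247, 0.022], 0.94)]
scene guide_mouth [([0.528, -0.249, 0.026], 0.61)]
scene gearbox [([0.458, -0.04, 0.039], 0.9)]
scene shaft_link [([0.466, -0.032, 0.091], 0.49)]
scene flat [([0.466, -0.029, 0.091], 0.71)]
scene collar [([0.462, -0.041, 0.071], 0.72)]
scene screw [([0.464, -0.037, 0.075], 0.62)]
scene notebook [([0.62, -0.054, 0.012], 0.87)]
scene bush [([0.529, -0.246, 0.028], 0.69), ([0.568, 0.015, 0.025], 0.45)]
{'fx': 492.2934, 'fy': 492.2934, 'cx': 253.774, 'cy': 206.7175, 'R': [[0.5876, -0.8089, 0.022], [-0.3589, -0.2849, -0.8888], [0.7252, 0.5144, -0.4577]], 't': [-0.4038, 0.2286, 0.5639]}
top nest [([0.537, -0.232, 0.02], 0.88)]
top guide_mouth [([0.54, -0.226, 0.025], 0.79), ([0.474, -0.03, 0.101], 0.56)]
top gearbox [([0.475, -0.031, 0.039], 0.59)]
top shaft_link [([0.476, -0.025, 0.104], 0.71)]
top flat [([0.473, -0.03, 0.103], 0.58), ([0.476, -0.025, 0.074], 0.52)]
top collar [([0.475, -0.028, 0.072], 0.73)]
top screw [([0.474, -0.025, 0.074], 0.81)]
top notebook [([0.633, -0.043, 0.008], 0.81)]
top bush [([0.564, 0.026, 0.005], 0.77)]
{'f
[... 161 characters left out ...]
.0973, 0.5483, 0.915]}
{'t': 1.0, 'q': array([-7.57734981e+01,  1.75763493e+01,  8.63098419e+01,  9.72159440e-05,
        7.61121872e+01, -4.21263622e+00]), 'qvel': array([-0.03302804,  0.02264159,  0.03673941, -0.04975478,  0.02483916,
        0.00688832]), 'joint_torque': array([-1.55774746e-03, -4.57491052e+01, -2.52340740e+01, -4.36993141e-04,
        6.29160659e-04, -8.27608488e-06]), 'position': array([ 0.1818363 , -0.54549729,  0.24232831]), 'tool_rot': array([1.79998376e+02, 2.50052197e-05, 1.84391148e+01]), 'contact_force': array([ 1.05781067, -0.91527709,  0.39774914]), 'torque': array([0.0364309 , 0.01252173, 0.0389632 ]), 'finger_force': 0.0, 'gripper_width': 0.08561123671260687}
```

```bash
python3 - <<'E'
from h import *
a=cv2.imread("pics/scene0.png");b=cv2.imread("pics/top0.png")
a=cv2.resize(a,(800,600),interpolation=cv2.INTER_CUBIC);b=cv2.resize(b,(800,600),interpolation=cv2.INTER_CUBIC)
cv2.imwrite("pics/a.png",a);cv2.imwrite("pics/b.png",b)
E
```

```text
(no output)
```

View pics/a.png

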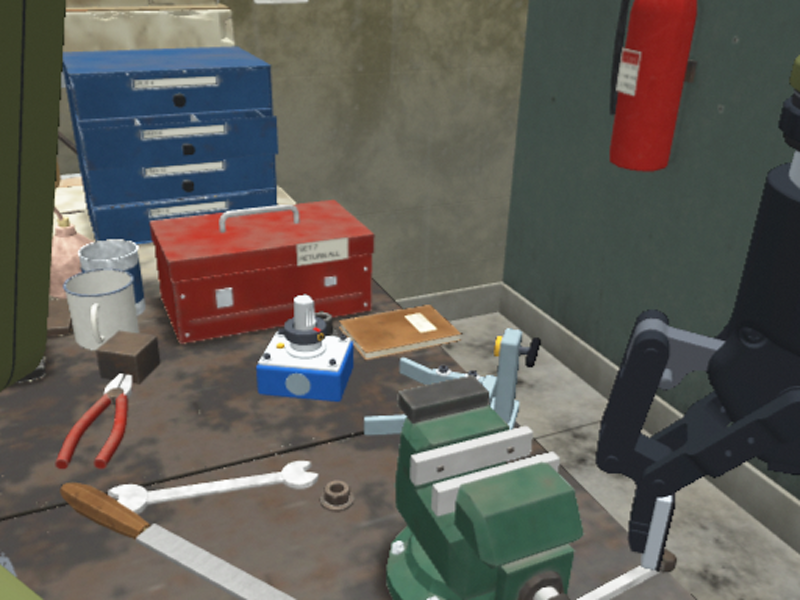

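View pics/b.png

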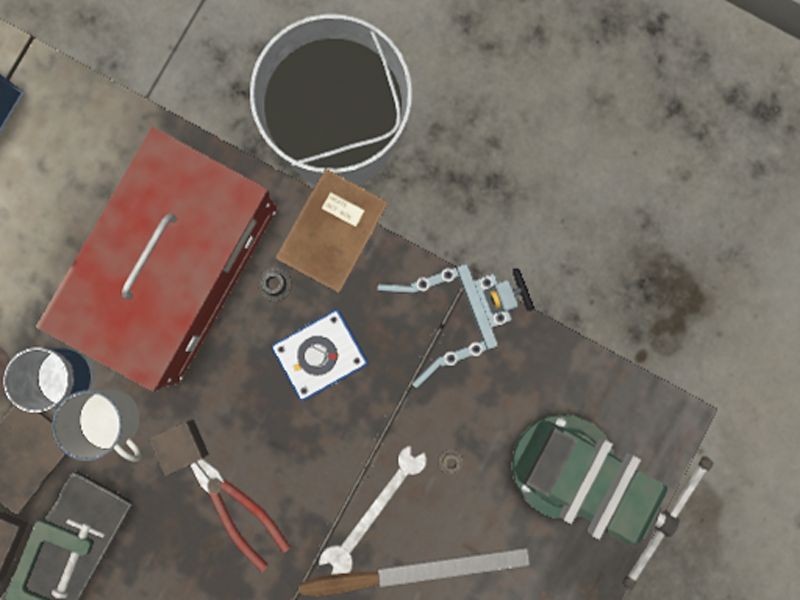

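The scene view shows the gearbox at about (305,365), with the shaft at (304,315), the notebook at (400,330) and the nest mouth at (390,390). In the top view the gearbox is at (320,355) with its red mark at (333,357), and the nest opens left around (400,335) with its stop line from (460,268) to (492,345). I'll measure the angles next.

```bash
cat >> h.py <<'E'
def px(c,u,v,z):
    p=env.camera_params(c);R=np.array(p["R"]);t=np.array(p["t"])
    d=R.T@np.array([(u-p["cx"])/p["fx"],(v-p["cy"])/p["fy"],1]);o=-R.T@t
    return (o+d*(z-o[2])/d[2])
def pr(c,X):
    p=env.camera_params(c);q=np.array(p["R"])@X+p["t"];return p["fx"]*q[0]/q[2]+p["cx"],p["fy"]*q[1]/q[2]+p["cy"]
def go(x,y,z,yaw,n=1):
    "rows to a world pose, tool down"
    s=env.observe();y0=s["tool_rot"][2];d=(np.array([x,y,z])-s["position"])/n;dy=(yaw-y0+180)%360-180
    print("now",np.round(s["position"],4),np.round(s["tool_rot"],1),"dyaw",round(dy,1))
    for i in range(n):
        a=np.radians(y0+dy*i/n);c,sn=np.cos(a),np.sin(a)
        print({k:round(float(v),4) for k,v in zip(("x","y","z","rz"),((c*d[0]+sn*d[1])/.8,(sn*d[0]-c*d[1])/.8,-d[2]/.8,-dy/n/45))})
E
python3 - <<'E'
from h import *
b=cv2.imread("pics/top0.png")
cr=b[165:265,165:350]; cv2.imwrite("pics/c.png",cv2.resize(cr,None,fx=4.3,fy=4.3,interpolation=cv2.INTER_CUBIC))
h=cv2.cvtColor(b,cv2.COLOR_BGR2HSV)
m=((h[...,2]>170)&(h[...,1]<60)).astype(np.uint8); m[:, :170]=0;m[:,240:]=0;m[:195]=0;m[260:]=0
r=cv2.minAreaRect(cv2.findNonZero(m)); print(r)
bx=cv2.boxPoints(r); w=np.array([px("top",u,v,.042) for u,v in bx]); print(w.round(4), w.mean(0).round(4))
for i in range(4):
    e=w[(i+1)%4]-w[i]; print(np.linalg.norm(e).round(4),np.degrees(np.arctan2(e[1],e[0])).round(1))
E
```

```text
((203.7075653076172, 226.7736053466797), (38.75430679321289, 46.91311264038086), 60.945396423339844)
[[ 0.4877  0.03    0.042 ]
 [ 0.5297 -0.0496  0.042 ]
 [ 0.4637 -0.0845  0.042 ]
 [ 0.4221 -0.0051  0.042 ]] [ 0.4758 -0.0273  0.042 ]
0.09 -62.2
0.0746 -152.1
0.0896 117.6
0.0743 28.1
```

View pics/c.png

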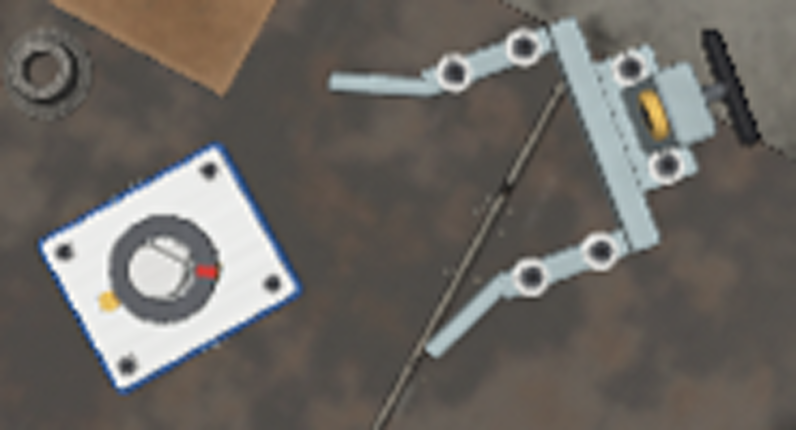

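```bash
python3 - <<'E'
from h import *
f=lambda u,v,z:px("top",165+u/4.3,165+v/4.3,z)
def ln(n,a,b,z):
    A,B=f(*a,z),f(*b,z);e=B-A;print(n,A.round(4),B.round(4),np.degrees(np.arctan2(e[1],e[0])).round(1),np.linalg.norm(e).round(4));return A,B
S=ln("stop",(553,25),(633,250),.024)
U=ln("up",(437,95),(553,52),.02)
L=ln("lo",(500,277),(620,232),.02)
U=ln("flU",(330,90),(437,95),.02)
L=ln("flL",(427,347),(500,277),.02)
print("post",f(615,60,.107),f(650,180,.107),"bush",f(650,112,.097))
ln("flat",(150,238),(190,260),.106)
print("red",f(207,271,.074),"collar",f(164,269,.074),"shafttop",f(160,267,.106))
# nest refine: template of stop/rail via grey-blue mask
b=cv2.imread("pics/top0.png");h=cv2.cvtColor(b,cv2.COLOR_BGR2HSV)
g=cv2.createLineSegmentDetector().detect(cv2.cvtColor(b,cv2.COLOR_BGR2GRAY))[0][:,0]
for l in g:
    if 235<min(l[0],l[2]) and max(l[0],l[2])<320 and 165<min(l[1],l[3])<max(l[1],l[3])<260 and np.hypot(l[0]-l[2],l[1]-l[3])>10:
        A,B=px("top",l[0],l[1],.022),px("top",l[2],l[3],.022);e=B-A
        print(((l-165)*4.3).round(),A[:2].round(4),B[:2].round(4),np.degrees(np.arctan2(e[1],e[0])).round(1))
E
```

```text
stop [ 0.5817 -0.2056  0.024 ] [ 0.4775 -0.2391  0.024 ] -162.2 0.1094
up [ 0.5509 -0.1516  0.02  ] [ 0.5696 -0.2057  0.02  ] -71.0 0.0573
lo [ 0.4666 -0.1782  0.02  ] [ 0.4859 -0.234   0.02  ] -70.9 0.059
flU [ 0.5543 -0.1023  0.02  ] [ 0.5509 -0.1516  0.02  ] -94.0 0.0494
flL [ 0.4355 -0.1439  0.02  ] [ 0.4666 -0.1782  0.02  ] -47.8 0.0463
post [ 0.55785539 -0.22143677  0.107     ] [ 0.50729142 -0.23445145  0.107     ] bush [ 0.53629302 -0.23703587  0.097     ]
flat [ 0.4881 -0.0256  0.106 ] [ 0.4785 -0.042   0.106 ] -120.1 0.019
red [ 0.47333895 -0.04715718  0.074     ] collar [ 0.47463974 -0.02865181  0.074     ] shafttop [ 0.47594431 -0.0295139   0.106     ]
[497. 292. 540. 296.] [ 0.4599 -0.1764] [ 0.4577 -0.1963] -96.2
[574. 246. 518. 258.] [ 0.4802 -0.2124] [ 0.475  -0.1866] 101.4
[475.  73. 533.  60.] [ 0.5607 -0.169 ] [ 0.5658 -0.1963] -79.4
[331.  88. 465.  91.] [ 0.555  -0.1026] [ 0.5521 -0.1644] -92.8
[515. 257. 422. 342.] [ 0.4756 -0.1851] [ 0.4379 -0.1416] 130.9
[417.  76. 336.  71.] [ 0.5597 -0.1425] [ 0.5628 -0.1051] 85.2
[512.  30. 472.  53.] [ 0.5798 -0.1866] [ 0.5696 -0.1679] 118.6
[436. 355. 495. 296.] [ 0.4317 -0.1478] [ 0.4578 -0.1757] -46.8
[659. 236. 628. 169.] [ 0.4836 -0.2515] [ 0.5149 -0.2383] 22.8
[550.  35. 628. 240.] [ 0.5772 -0.2044] [ 0.4819 -0.2373] -160.9
[615. 255. 657. 241.] [ 0.4755 -0.2312] [ 0.4813 -0.2507] -73.6
[592.  66. 574.  15.] [ 0.5625 -0.2232] [ 0.5865 -0.2158] 17.2
[641. 151. 619.  93.] [ 0.5226 -0.2448] [ 0.55   -0.2355] 18.7
[435. 321. 500. 200.] [ 0.4474 -0.1477] [ 0.5018 -0.179 ] -30.0
[513. 175. 555.  99.] [ 0.5133 -0.1856] [ 0.5479 -0.2056] -30.1
[528. 131. 505. 171.] [ 0.5333 -0.1927] [ 0.5152 -0.1818] 149.0
[447. 281. 421. 325.] [ 0.4654 -0.1536] [ 0.4457 -0.1416] 148.7
```

```bash
cat >> h.py <<'E'
NY=-71.2; NO=np.array([.5128,-.1762])
def nest(s,e): a=np.radians(NY);d=np.array([np.cos(a),np.sin(a)]);return NO+s*d+e*np.array([-d[1],d[0]])
def plan(wps):
    "wps: (x,y,z,yaw,n)"
    s=env.observe();P=s["position"].copy();Y=s["tool_rot"][2]
    print("now",s["t"],np.round(P,4),np.round(s["tool_rot"],1),"F",np.round(s["contact_force"],1))
    for x,y,z,yaw,n in wps:
        d=(np.array([x,y,z])-P)/n;dy=((yaw-Y+180)%360-180)/n
        for i in range(n):
            a=np.radians(Y);c,sn=np.cos(a),np.sin(a)
            v=[(c*d[0]+sn*d[1])/.8,(sn*d[0]-c*d[1])/.8,-d[2]/.8,-dy/45]
            print("{"+", ".join(f'"{k}": {q:.4f}' for k,q in zip(("x","y","z","rz"),v))+"}");Y+=dy
        P=np.array([x,y,z])
E
python3 - <<'E'
from h import *
plan([(.42,-.36,.27,66,5),(.441,.039,.2,118,7)])
E
```

```text
now 1.0 [ 0.1818 -0.5455  0.2423] [180.    0.   18.4] F [ 1.1 -0.9  0.4]
{"x": 0.0712, "y": -0.0252, "z": -0.0069, "rz": -0.2114}
{"x": 0.0743, "y": -0.0131, "z": -0.0069, "rz": -0.2114}
{"x": 0.0755, "y": -0.0006, "z": -0.0069, "rz": -0.2114}
{"x": 0.0745, "y": 0.0119, "z": -0.0069, "rz": -0.2114}
{"x": 0.0715, "y": 0.0240, "z": -0.0069, "rz": -0.2114}
{"x": 0.0666, "y": -0.0256, "z": 0.0125, "rz": -0.1651}
{"x": 0.0694, "y": -0.0167, "z": 0.0125, "rz": -0.1651}
{"x": 0.0709, "y": -0.0076, "z": 0.0125, "rz": -0.1651}
{"x": 0.0713, "y": 0.0016, "z": 0.0125, "rz": -0.1651}
{"x": 0.0705, "y": 0.0108, "z": 0.0125, "rz": -0.1651}
{"x": 0.0685, "y": 0.0199, "z": 0.0125, "rz": -0.1651}
{"x": 0.0654, "y": 0.0285, "z": 0.0125, "rz": -0.1651}
```

Emit:
{"name": "servo_tool", "arguments": {"plan": [{"x": 0.071, "y": -0.025, "z": -0.007, "rz": -0.21, "hand": 0.18}, {"x": 0.074, "y": -0.013, "z": -0.007, "rz": -0.21, "hand": 0.18}, {"x": 0.0755, "y": -0.001, "z": -0.007, "rz": -0.21, "hand": 0.18}, {"x": 0.0745, "y": 0.012, "z": -0.007, "rz": -0.21, "hand": 0.18}, {"x": 0.0715, "y": 0.024, "z": -0.007, "rz": -0.21, "hand": 0.18}]}}

```text
validation failed for argument at $.pl...
```

Emit:
{"name": "servo_tool", "arguments": {"plan": [{"x": 0.067, "y": -0.0256, "z": 0.0125, "rz": -0.165, "hand": 0.18}, {"x": 0.069, "y": -0.0167, "z": 0.0125, "rz": -0.165, "hand": 0.18}, {"x": 0.071, "y": -0.0076, "z": 0.0125, "rz": -0.165, "hand": 0.18}, {"x": 0.071, "y": 0.0016, "z": 0.0125, "rz": -0.165, "hand": 0.18}, {"x": 0.07, "y": 0.011, "z": 0.0125, "rz": -0.165, "hand": 0.18}]}}

```text
validation failed for argument at $.pl...
```

```bash
python3 - <<'E'
from h import *
plan([(.441,.039,.15,118,3),(.441,.039,.027,118,3)])
E
```

```text
now 1.0 [ 0.1818 -0.5455  0.2423] [180.    0.   18.4] F [ 1.1 -0.9  0.4]
{"x": 0.1795, "y": -0.1969, "z": 0.0385, "rz": -0.7375}
{"x": 0.2580, "y": -0.0665, "z": 0.0385, "rz": -0.7375}
{"x": 0.2523, "y": 0.0855, "z": 0.0385, "rz": -0.7375}
{"x": 0.0000, "y": 0.0000, "z": 0.0512, "rz": 0.0000}
{"x": 0.0000, "y": 0.0000, "z": 0.0512, "rz": 0.0000}
{"x": 0.0000, "y": 0.0000, "z": 0.0512, "rz": 0.0000}
```

Emit:
{"name": "servo_tool", "arguments": {"plan": [{"x": 0.071, "y": -0.025, "z": -0.007, "rx": 0, "ry": 0, "rz": -0.21, "hand": 0.18}, {"x": 0.074, "y": -0.013, "z": -0.007, "rx": 0, "ry": 0, "rz": -0.21, "hand": 0.18}, {"x": 0.0755, "y": -0.001, "z": -0.007, "rx": 0, "ry": 0, "rz": -0.21, "hand": 0.18}, {"x": 0.0745, "y": 0.012, "z": -0.007, "rx": 0, "ry": 0, "rz": -0.21, "hand": 0.18}, {"x": 0.0715, "y": 0.024, "z": -0.007, "rx": 0, "ry": 0, "rz": -0.21, "hand": 0.18}]}}

```text
t: 1.62
position: [0.4214, -0.3595, 0.2707]
tool_rot: [180.0, 0.0, 66.0]
contact_force: [1.3, -1.0, 0.4]
gripper_width: 0.0505
finger_force: 0.0
```

Excellent tracking; all fields are required.

Emit:
{"name": "servo_tool", "arguments": {"plan": [{"x": 0.067, "y": -0.0256, "z": 0.0125, "rx": 0, "ry": 0, "rz": -0.165, "hand": 0.18}, {"x": 0.069, "y": -0.0167, "z": 0.0125, "rx": 0, "ry": 0, "rz": -0.165, "hand": 0.18}, {"x": 0.071, "y": -0.0076, "z": 0.0125, "rx": 0, "ry": 0, "rz": -0.165, "hand": 0.18}, {"x": 0.071, "y": 0.0016, "z": 0.0125, "rx": 0, "ry": 0, "rz": -0.165, "hand": 0.18}, {"x": 0.07, "y": 0.011, "z": 0.0125, "rx": 0, "ry": 0, "rz": -0.165, "hand": 0.18}]}}

```text
t: 2.25
position: [0.4368, -0.0747, 0.2203]
tool_rot: [179.9, 0.0, 103.0]
contact_force: [0.6, 1.2, 0.9]
gripper_width: 0.0502
finger_force: 0.0
```

```bash
python3 - <<'E'
from h import *
plan([(.441,.039,.16,118,2),(.441,.039,.027,118,3)])
E
```

```text
now 2.25 [ 0.4368 -0.0747  0.2203] [179.9   0.  103. ] F [0.6 1.2 0.9]
{"x": 0.0686, "y": 0.0186, "z": 0.0377, "rz": -0.1663}
{"x": 0.0656, "y": 0.0273, "z": 0.0377, "rz": -0.1663}
{"x": 0.0000, "y": 0.0000, "z": 0.0554, "rz": -0.0000}
{"x": 0.0000, "y": 0.0000, "z": 0.0554, "rz": -0.0000}
{"x": 0.0000, "y": 0.0000, "z": 0.0554, "rz": -0.0000}
```

Emit:
{"name": "servo_tool", "arguments": {"plan": [{"x": 0.0686, "y": 0.0186, "z": 0.03, "rx": 0, "ry": 0, "rz": -0.166, "hand": 0.18}, {"x": 0.0656, "y": 0.0273, "z": 0.03, "rx": 0, "ry": 0, "rz": -0.166, "hand": 0.18}, {"x": 0, "y": 0, "z": 0.061, "rx": 0, "ry": 0, "rz": 0, "hand": 0.18}, {"x": 0, "y": 0, "z": 0.061, "rx": 0, "ry": 0, "rz": 0, "hand": 0.18}, {"x": 0, "y": 0, "z": 0.06, "rx": 0, "ry": 0, "rz": 0, "hand": 0.18}]}}

```text
t: 2.88
position: [0.4421, 0.0377, 0.0258]
tool_rot: [179.9, 0.1, 117.8]
contact_force: [0.4, -0.2, -0.2]
gripper_width: 0.0508
finger_force: 0.0
```

```bash
cat >> h.py <<'E'
def pb(s,e,phi,n,z=.027,off=.059):
    a=np.radians(NY+phi);p=nest(s,e)-off*np.array([np.cos(a),np.sin(a)]);return (*p,z,NY+phi+180,n)
E
python3 - <<'E'
from h import *
plan([pb(-.151,.013,9,2),pb(-.1325,.014,-2,3),pb(-.115,.012,-13,3),pb(-.075,.003,-13,5),pb(-.05,.0003,0,4)])
E
```

```text
now 2.875 [0.4421 0.0377 0.0258] [1.799e+02 1.000e-01 1.178e+02] F [ 0.4 -0.2 -0.2]
{"x": -0.0101, "y": -0.0005, "z": -0.0008, "rz": 0.0002}
{"x": -0.0101, "y": -0.0005, "z": -0.0008, "rz": 0.0002}
{"x": -0.0081, "y": 0.0039, "z": -0.0000, "rz": 0.0815}
{"x": -0.0079, "y": 0.0044, "z": -0.0000, "rz": 0.0815}
{"x": -0.0076, "y": 0.0049, "z": -0.0000, "rz": 0.0815}
{"x": -0.0078, "y": 0.0041, "z": -0.0000, "rz": 0.0815}
{"x": -0.0075, "y": 0.0046, "z": -0.0000, "rz": 0.0815}
{"x": -0.0072, "y": 0.0051, "z": -0.0000, "rz": 0.0815}
{"x": -0.0102, "y": 0.0001, "z": -0.0000, "rz": -0.0000}
{"x": -0.0102, "y": 0.0001, "z": -0.0000, "rz": -0.0000}
{"x": -0.0102, "y": 0.0001, "z": -0.0000, "rz": -0.0000}
{"x": -0.0102, "y": 0.0001, "z": -0.0000, "rz": -0.0000}
{"x": -0.0102, "y": 0.0001, "z": -0.0000, "rz": -0.0000}
{"x": -0.0083, "y": -0.0032, "z": -0.0000, "rz": -0.0722}
{"x": -0.0081, "y": -0.0037, "z": -0.0000, "rz": -0.0722}
{"x": -0.0079, "y": -0.0041, "z": -0.0000, "rz": -0.0722}
{"x": -0.0076, "y": -0.0046, "z": -0.0000, "rz": -0.0722}
```

Emit:
{"name": "servo_tool", "arguments": {"plan": [{"x": -0.01, "y": 0, "z": -0.001, "rx": 0, "ry": 0, "rz": 0, "hand": 0.18}, {"x": -0.01, "y": 0, "z": -0.001, "rx": 0, "ry": 0, "rz": 0, "hand": 0.18}, {"x": -0.008, "y": 0.004, "z": 0, "rx": 0, "ry": 0, "rz": 0.08, "hand": 0.18}, {"x": -0.008, "y": 0.0044, "z": 0, "rx": 0, "ry": 0, "rz": 0.08, "hand": 0.18}, {"x": -0.0077, "y": 0.0048, "z": 0, "rx": 0, "ry": 0, "rz": 0.08, "hand": 0.18}]}}

```text
t: 3.5
position: [0.4678, 0.01, 0.0307]
tool_rot: [179.8, 0.0, 106.8]
contact_force: [0.2, 4.6, -2.5]
gripper_width: 0.0504
finger_force: 2.2
```

Emit:
{"name": "servo_tool", "arguments": {"plan": [{"x": -0.0078, "y": 0.0041, "z": 0, "rx": 0, "ry": 0, "rz": 0.08, "hand": 0.18}, {"x": -0.0075, "y": 0.0046, "z": 0, "rx": 0, "ry": 0, "rz": 0.08, "hand": 0.18}, {"x": -0.0073, "y": 0.005, "z": 0, "rx": 0, "ry": 0, "rz": 0.08, "hand": 0.18}, {"x": -0.01, "y": 0, "z": 0, "rx": 0, "ry": 0, "rz": 0, "hand": 0.18}, {"x": -0.01, "y": 0, "z": 0, "rx": 0, "ry": 0, "rz": 0, "hand": 0.18}]}}

```text
t: 4.12
position: [0.4844, -0.0207, 0.0309]
tool_rot: [179.7, -0.1, 96.1]
contact_force: [0.3, 6.9, -0.6]
gripper_width: 0.0499
finger_force: 3.4
```

```bash
python3 - <<'E'
from h import *
im=env.get_image("top");cv2.imwrite("pics/d0.png",im)
cv2.imwrite("pics/d.png",cv2.resize(im[165:265,165:350],None,fx=4.3,fy=4.3,interpolation=cv2.INTER_CUBIC))
a=env.get_image("scene");cv2.imwrite("pics/d1.png",a)
plan([pb(-.075,.003,-13,3),pb(-.05,.0003,0,4)])
E
```

```text
now 4.225 [ 0.4846 -0.0216  0.0308] [179.7   0.   96.1] F [-0.3  2.3  2.5]
{"x": -0.0100, "y": -0.0007, "z": 0.0016, "rz": 0.0020}
{"x": -0.0100, "y": -0.0007, "z": 0.0016, "rz": 0.0020}
{"x": -0.0100, "y": -0.0006, "z": 0.0016, "rz": 0.0020}
{"x": -0.0083, "y": -0.0032, "z": -0.0000, "rz": -0.0722}
{"x": -0.0081, "y": -0.0037, "z": -0.0000, "rz": -0.0722}
{"x": -0.0079, "y": -0.0041, "z": -0.0000, "rz": -0.0722}
{"x": -0.0076, "y": -0.0046, "z": -0.0000, "rz": -0.0722}
```

View pics/d.png

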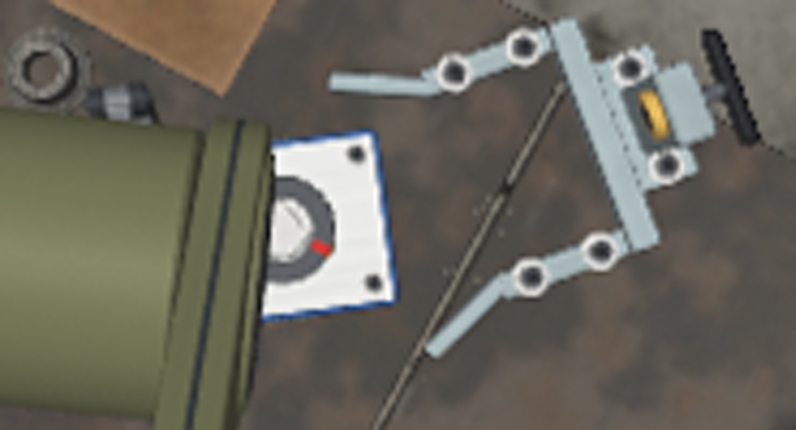

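The box is following the fingers. Its front edge now runs from (375,133) to (397,300), pointing between the flares.

Emit:
{"name": "servo_tool", "arguments": {"plan": [{"x": -0.01, "y": -0.0007, "z": 0.002, "rx": 0, "ry": 0, "rz": 0, "hand": 0.18}, {"x": -0.01, "y": -0.0007, "z": 0.0015, "rx": 0, "ry": 0, "rz": 0, "hand": 0.18}, {"x": -0.01, "y": -0.0007, "z": 0.001, "rx": 0, "ry": 0, "rz": 0, "hand": 0.18}, {"x": -0.0083, "y": -0.0032, "z": 0, "rx": 0, "ry": 0, "rz": -0.072, "hand": 0.18}, {"x": -0.0081, "y": -0.0037, "z": 0, "rx": 0, "ry": 0, "rz": -0.072, "hand": 0.18}]}}

```text
t: 4.85
position: [0.4802, -0.0565, 0.0273]
tool_rot: [179.8, -0.2, 102.6]
contact_force: [-2.4, 14.2, 9.7]
gripper_width: 0.0502
finger_force: 7.0
```

```bash
python3 - <<'E'
from h import *
im=env.get_image("top");cv2.imwrite("pics/e0.png",im)
cv2.imwrite("pics/e.png",cv2.resize(im[165:265,165:350],None,fx=4.3,fy=4.3,interpolation=cv2.INTER_CUBIC))
plan([pb(-.05,.0003,0,2),pb(-.01,.0003,0,4),pb(0,0,0,3)])
E
```

```text
now 4.9 [ 0.48   -0.0574  0.0272] [ 1.799e+02 -1.000e-01  1.027e+02] F [-2.  12.8  9.6]
{"x": -0.0092, "y": -0.0034, "z": 0.0001, "rz": -0.0673}
{"x": -0.0090, "y": -0.0039, "z": 0.0001, "rz": -0.0673}
{"x": -0.0125, "y": 0.0000, "z": -0.0000, "rz": -0.0000}
{"x": -0.0125, "y": 0.0000, "z": -0.0000, "rz": -0.0000}
{"x": -0.0125, "y": 0.0000, "z": -0.0000, "rz": -0.0000}
{"x": -0.0125, "y": 0.0000, "z": -0.0000, "rz": -0.0000}
{"x": -0.0042, "y": -0.0001, "z": -0.0000, "rz": -0.0000}
{"x": -0.0042, "y": -0.0001, "z": -0.0000, "rz": -0.0000}
{"x": -0.0042, "y": -0.0001, "z": -0.0000, "rz": -0.0000}
```

View pics/e.png

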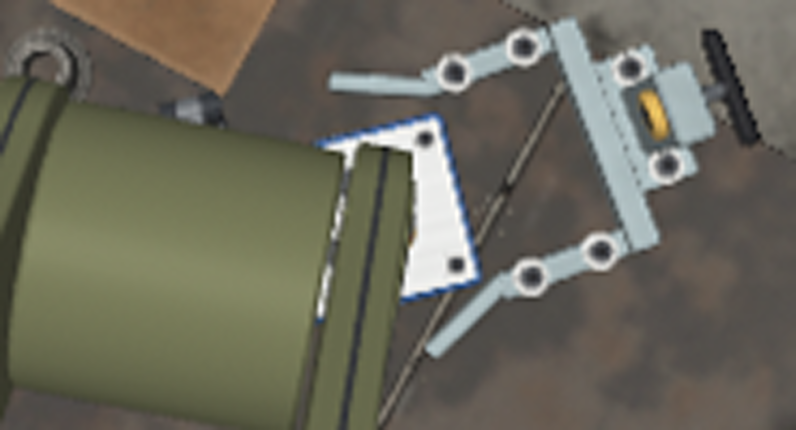

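The box front edge, (440,115)–(480,280), is nearly parallel to the stop and about 3 mm low of the axis. I'll continue in with a small bias.

Emit:
{"name": "servo_tool", "arguments": {"plan": [{"x": -0.009, "y": -0.0055, "z": -0.001, "rx": 0, "ry": 0, "rz": -0.067, "hand": 0.18}, {"x": -0.009, "y": -0.006, "z": -0.001, "rx": 0, "ry": 0, "rz": -0.067, "hand": 0.18}, {"x": -0.01, "y": 0, "z": 0, "rx": 0, "ry": 0, "rz": 0, "hand": 0.18}, {"x": -0.01, "y": 0, "z": 0, "rx": 0, "ry": 0, "rz": 0, "hand": 0.18}]}}

```text
t: 5.4
position: [0.4799, -0.0896, 0.0275]
tool_rot: [179.9, -0.0, 108.6]
contact_force: [0.3, 7.0, -2.8]
gripper_width: 0.0504
finger_force: 3.2
```

```bash
python3 - <<'E'
from h import *
im=env.get_image("top");cv2.imwrite("pics/f0.png",im)
print([(d["location"],d["confidence"]) for d in env.find_in("top","gearbox")])
plan([pb(-.01,.001,0,2),pb(0,0,0,3)])
E
```

```text
[([0.5305, -0.1625, 0.0446], 0.8)]
now 5.5 [ 0.4805 -0.0906  0.0276] [1.799e+02 1.000e-01 1.086e+02] F [-0.5  1.8 -0.4]
{"x": -0.0140, "y": 0.0026, "z": 0.0004, "rz": -0.0020}
{"x": -0.0140, "y": 0.0025, "z": 0.0004, "rz": -0.0020}
{"x": -0.0042, "y": -0.0004, "z": -0.0000, "rz": -0.0000}
{"x": -0.0042, "y": -0.0004, "z": -0.0000, "rz": -0.0000}
{"x": -0.0042, "y": -0.0004, "z": -0.0000, "rz": -0.0000}
```

Emit:
{"name": "servo_tool", "arguments": {"plan": [{"x": -0.009, "y": 0.001, "z": 0, "rx": 0, "ry": 0, "rz": 0, "hand": 0.18}, {"x": -0.009, "y": 0.001, "z": 0, "rx": 0, "ry": 0, "rz": 0, "hand": 0.18}, {"x": -0.009, "y": 0.001, "z": 0, "rx": 0, "ry": 0, "rz": 0, "hand": 0.18}, {"x": -0.006, "y": 0, "z": 0, "rx": 0, "ry": 0, "rz": 0, "hand": 0.18}, {"x": -0.003, "y": 0, "z": 0, "rx": 0, "ry": 0, "rz": 0, "hand": 0.18}]}}

```text
t: 6.12
position: [0.4888, -0.1142, 0.0274]
tool_rot: [-179.9, -0.3, 108.6]
contact_force: [-3.7, 12.8, 6.9]
gripper_width: 0.0506
finger_force: 6.3
```

```bash
python3 - <<'E'
from h import *
plan([pb(0,0,0,1)])
E
```

```text
now 6.125 [ 0.4888 -0.1142  0.0274] [-179.9   -0.3  108.6] F [-3.7 12.8  6.9]
{"x": -0.0092, "y": 0.0034, "z": 0.0006, "rz": -0.0048}
```

Emit:
{"name": "servo_tool", "arguments": {"plan": [{"x": -0.003, "y": 0, "z": 0, "rx": 0, "ry": 0, "rz": 0, "hand": 0.18}, {"x": -0.002, "y": 0, "z": 0, "rx": 0, "ry": 0, "rz": 0, "hand": 0.18}, {"x": -0.002, "y": 0, "z": 0, "rx": 0, "ry": 0, "rz": 0, "hand": 0.18}]}}

```text
t: 6.5
position: [0.4905, -0.1192, 0.0275]
tool_rot: [-179.9, -0.3, 108.6]
contact_force: [-3.5, 12.3, 7.9]
gripper_width: 0.0503
finger_force: 6.3
```

Emit:
{"name": "servo_tool", "arguments": {"plan": [{"x": -0.002, "y": 0, "z": 0, "rx": 0, "ry": 0, "rz": 0, "hand": 0.18}, {"x": -0.002, "y": 0, "z": 0, "rx": 0, "ry": 0, "rz": 0, "hand": 0.18}]}}

```text
t: 6.75
position: [0.491, -0.1209, 0.0274]
tool_rot: [-179.9, -0.4, 108.5]
contact_force: [-3.6, 21.2, 10.7]
gripper_width: 0.0503
finger_force: 10.4
```

Emit:
{"name": "servo_tool", "arguments": {"plan": [{"x": -0.0015, "y": 0, "z": 0, "rx": 0, "ry": 0, "rz": 0, "hand": 0.18}, {"x": 0, "y": 0, "z": 0, "rx": 0, "ry": 0, "rz": 0, "hand": 0.18}]}}

```text
t: 7.0
position: [0.4909, -0.1209, 0.0275]
tool_rot: [-179.8, -0.5, 108.6]
contact_force: [-3.8, 21.0, 11.5]
gripper_width: 0.0504
finger_force: 10.5
```

```bash
python3 - <<'E'
from h import *
b=env.get_image("top");a=env.get_image("scene")
k=lambda m:cv2.resize(m,(400,300),interpolation=cv2.INTER_CUBIC)
cv2.imwrite("pics/g.png",np.hstack([k(b[160:250,220:340]),k(a[195:285,230:350])]))
E
```

```text
(no output)
```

View pics/g.png

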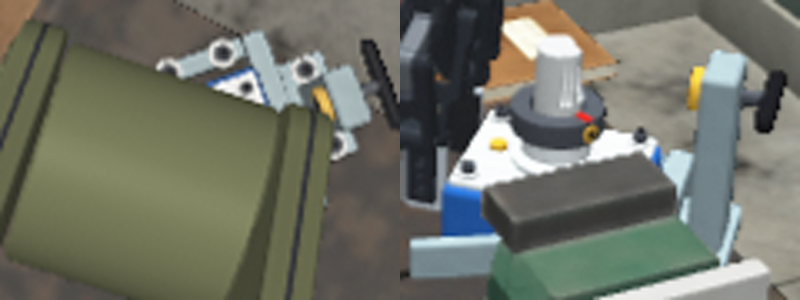

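The box looks seated: its front edge is right at the stop in the top view, and 21 N gives no movement. I'll back off and look from clear.

Emit:
{"name": "servo_tool", "arguments": {"plan": [{"x": 0.02, "y": 0, "z": 0, "rx": 0, "ry": 0, "rz": 0, "hand": 0.18}, {"x": 0.04, "y": 0, "z": 0, "rx": 0, "ry": 0, "rz": 0, "hand": 0}, {"x": 0.06, "y": 0, "z": -0.04, "rx": 0, "ry": 0, "rz": 0, "hand": 0}, {"x": 0.06, "y": 0, "z": -0.05, "rx": 0, "ry": 0, "rz": 0.15, "hand": 0}, {"x": 0.04, "y": 0, "z": -0.065, "rx": 0, "ry": 0, "rz": 0.15, "hand": 0}]}}

```text
t: 7.72
position: [0.4402, 0.0427, 0.1515]
tool_rot: [-179.9, 0.0, 95.0]
contact_force: [1.8, -0.3, 0.1]
gripper_width: 0.0423
finger_force: 0.0
```

```bash
python3 - <<'E'
from h import *
print(env.observe()["position"],env.observe()["tool_rot"])
b=env.get_image("top");a=env.get_image("scene");cv2.imwrite("pics/i0.png",b);cv2.imwrite("pics/i1.png",a)
k=lambda m:cv2.resize(m,(400,500),interpolation=cv2.INTER_CUBIC)
cv2.imwrite("pics/i.png",np.hstack([k(b[160:260,235:315]),k(a[190:270,265:329])]))
for l in ("gearbox","shaft_link","collar"): print(l,[(np.round(d["location"],4).tolist(),round(d["confidence"],2)) for d in env.find_in("top",l)])
E
```

```text
[0.4402099  0.04272713 0.15150512] [-1.79942089e+02  4.79116375e-02  9.49843850e+01]
gearbox [([0.5128, -0.1716, 0.0418], 0.92)]
shaft_link [([0.5093, -0.1702, 0.1053], 0.53)]
collar [([0.5138, -0.1729, 0.0691], 0.62)]
```

View pics/i.png

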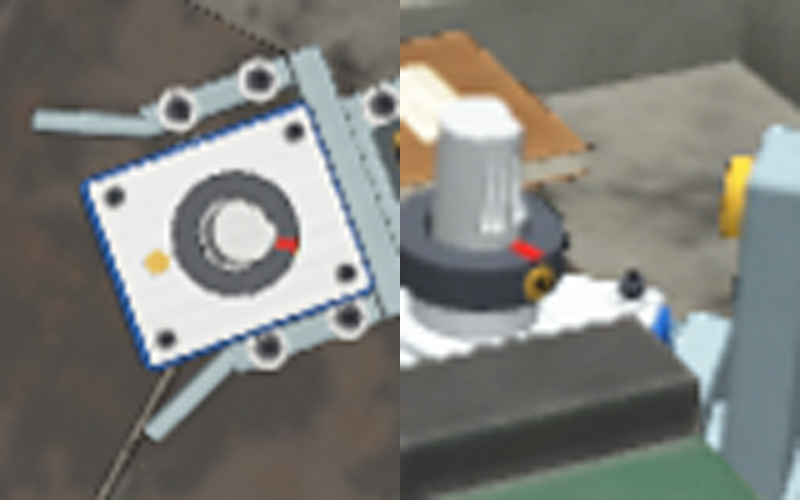

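The box sits flush against the stop (its edge (305,105)–(372,285) is on the stop), with the red mark at (287,243). Next I'll measure the flat and mark angles.

```bash
python3 - <<'E'
from h import *
b=cv2.imread("pics/i0.png");a=cv2.imread("pics/i1.png")
h=cv2.cvtColor(b,cv2.COLOR_BGR2HSV)
m=((h[...,0]>105)&(h[...,0]<125)&(h[...,1]>120)).astype(np.uint8)|((h[...,2]>200)&(h[...,1]<30)).astype(np.uint8)
mm=np.zeros_like(m);mm[178:236,250:311]=m[178:236,250:311]
n,lab,st,_=cv2.connectedComponentsWithStats(mm);k=1+np.argmax(st[1:,4]);
r=cv2.minAreaRect(cv2.findNonZero((lab==k).astype(np.uint8)));w=np.array([px("top",u,v,.042) for u,v in cv2.boxPoints(r)])
print(r,w.mean(0).round(4),[round(float(np.degrees(np.arctan2(*(w[(i+1)%4]-w[i])[1::-1]))),1) for i in range(4)],[np.linalg.norm(w[(i+1)%4]-w[i]).round(4) for i in range(4)])
red=((h[...,0]<8)|(h[...,0]>172))&(h[...,1]>150)&(h[...,2]>120);v,u=np.nonzero(red[190:230,260:310]);rw=px("top",u.mean()+260,v.mean()+190,.074)
c=w.mean(0);c[2]=0;print("red",rw.round(4),"dir",np.degrees(np.arctan2(rw[1]-c[1],rw[0]-c[0])).round(1))
hs=cv2.cvtColor(a,cv2.COLOR_BGR2HSV)
C=w.mean(0)[:2]
def panel(im,cam,u0,v0,wd,ht,f):
    q=cv2.resize(im[v0:v0+ht,u0:u0+wd],None,fx=f,fy=f,interpolation=cv2.INTER_CUBIC)
    return q
p1=panel(b,"top",268,190,30,36,13);p2=panel(a,"scene",268,200,31,36,13)
for p in(p1,p2): p[:]=np.clip((p.astype(float)-110)*255/145,0,255)
# az ticks round shaft top
for p,cam,u0,v0 in((p1,"top",268,190),(p2,"scene",268,200)):
    for az in range(-90,91,30):
        X=np.array([C[0]+.014*np.cos(np.radians(az)),C[1]+.014*np.sin(np.radians(az)),.106]);u,v=pr(cam,X)
        P=(int((u-u0+.5)*13),int((v-v0+.5)*13));cv2.circle(p,P,3,(0,0,255),-1);cv2.putText(p,str(az),(P[0]+4,P[1]),0,.4,(0,160,0),1)
cv2.imwrite("pics/j.png",np.hstack([p1,p2]))
p=env.camera_params("scene");print("cam",-np.array(p["R"]).T@p["t"])
E
```

```text
((279.7700500488281, 207.49267578125), (42.11983108520508, 48.44207763671875), 70.01689147949219) [ 0.5094 -0.1747  0.042 ] [-71.3, -161.7, 108.5, 18.6] [np.float64(0.094), np.float64(0.0813), np.float64(0.0935), np.float64(0.0811)]
red [ 0.5062 -0.1952  0.074 ] dir -98.9
cam [-0.08966036 -0.55154943  0.47013699]
```

View pics/j.png

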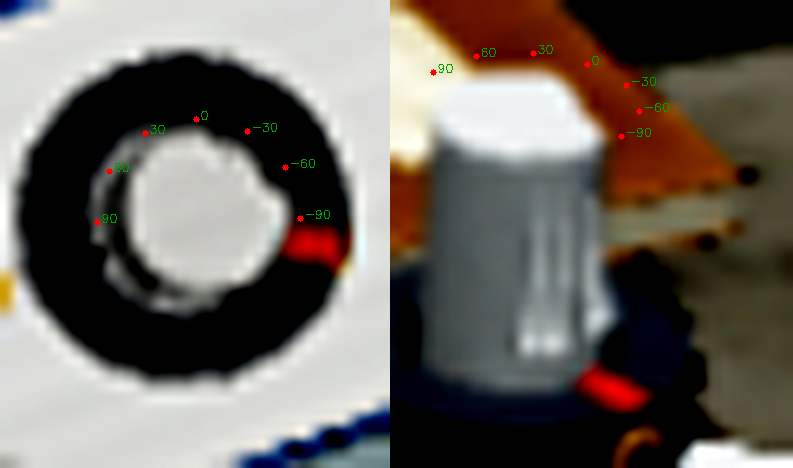

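The flat's straight edge shows at (215,140)–(270,190) in the top panel, an azimuth of about -39°. The red mark is at about -99°, and the nest axis at -71.3°.

```bash
python3 - <<'E'
from h import *
plan([(.511,-.176,.16,51,5),(.511,-.176,.091,51,3)])
E
```

```text
now 7.975 [0.4422 0.0413 0.151 ] [1.799e+02 1.000e-01 9.520e+01] F [-0.1 -0.6 -0.2]
{"x": -0.0557, "y": 0.0122, "z": -0.0023, "rz": 0.1967}
{"x": -0.0531, "y": 0.0206, "z": -0.0023, "rz": 0.1967}
{"x": -0.0493, "y": 0.0285, "z": -0.0023, "rz": 0.1967}
{"x": -0.0444, "y": 0.0358, "z": -0.0023, "rz": 0.1967}
{"x": -0.0383, "y": 0.0422, "z": -0.0023, "rz": 0.1967}
{"x": 0.0000, "y": 0.0000, "z": 0.0288, "rz": -0.0000}
{"x": 0.0000, "y": 0.0000, "z": 0.0288, "rz": -0.0000}
{"x": 0.0000, "y": 0.0000, "z": 0.0288, "rz": -0.0000}
```

Emit:
{"name": "servo_tool", "arguments": {"plan": [{"x": -0.0557, "y": 0.0122, "z": -0.004, "rx": 0, "ry": 0, "rz": 0.197, "hand": 0.05}, {"x": -0.053, "y": 0.0206, "z": -0.003, "rx": 0, "ry": 0, "rz": 0.197, "hand": 0.05}, {"x": -0.0493, "y": 0.0285, "z": -0.002, "rx": 0, "ry": 0, "rz": 0.197, "hand": 0.05}, {"x": -0.0444, "y": 0.0358, "z": -0.002, "rx": 0, "ry": 0, "rz": 0.197, "hand": 0.05}, {"x": -0.0383, "y": 0.042, "z": -0.001, "rx": 0, "ry": 0, "rz": 0.197, "hand": 0.05}]}}

```text
t: 8.6
position: [0.5092, -0.1783, 0.1581]
tool_rot: [-179.8, 0.1, 50.5]
contact_force: [0.9, 1.3, 0.2]
gripper_width: 0.0449
finger_force: 0.0
```

```bash
python3 - <<'E'
from h import *
plan([(.511,-.176,.091,51,3)])
E
```

```text
now 8.6 [ 0.5092 -0.1783  0.1581] [-1.798e+02  1.000e-01  5.050e+01] F [0.9 1.3 0.2]
{"x": 0.0012, "y": -0.0000, "z": 0.0279, "rz": -0.0040}
{"x": 0.0012, "y": -0.0000, "z": 0.0279, "rz": -0.0040}
{"x": 0.0012, "y": -0.0000, "z": 0.0279, "rz": -0.0040}
```

Emit:
{"name": "servo_tool", "arguments": {"plan": [{"x": 0.0012, "y": 0, "z": 0.028, "rx": 0, "ry": 0, "rz": 0, "hand": 0.05}, {"x": 0.0012, "y": 0, "z": 0.028, "rx": 0, "ry": 0, "rz": 0, "hand": 0.05}, {"x": 0.0012, "y": 0, "z": 0.028, "rx": 0, "ry": 0, "rz": 0, "hand": 0.05}, {"x": 0, "y": 0, "z": 0, "rx": 0, "ry": 0, "rz": 0, "hand": 0.05}, {"x": 0, "y": 0, "z": 0, "rx": 0, "ry": 0, "rz": 0, "hand": -0.3}], "squeeze": 20}}

```text
t: 9.22
position: [0.5116, -0.1741, 0.0922]
tool_rot: [-179.9, 0.0, 50.8]
contact_force: [0.1, -0.2, -0.1]
gripper_width: 0.0301
finger_force: 0.0
```

Emit:
{"name": "servo_tool", "arguments": {"plan": [{"x": -0.0024, "y": 0.001, "z": 0, "rx": 0, "ry": 0, "rz": 0, "hand": -0.3}, {"x": 0, "y": 0, "z": 0, "rx": 0, "ry": 0, "rz": 0, "hand": -1}, {"x": 0, "y": 0, "z": 0, "rx": 0, "ry": 0, "rz": 0, "hand": -1}, {"x": 0, "y": 0, "z": 0, "rx": 0, "ry": 0, "rz": 0, "hand": -1}], "squeeze": 20}}

```text
t: 9.72
position: [0.5099, -0.1745, 0.0935]
tool_rot: [-179.9, 0.0, 50.9]
contact_force: [-3.5, 1.9, 5.5]
gripper_width: 0.0196
finger_force: 21.6
```

Emit:
{"name": "servo_tool", "arguments": {"plan": [{"x": 0.0004, "y": -0.0005, "z": 0, "rx": 0, "ry": 0, "rz": 0.179, "hand": -1}, {"x": 0.0004, "y": -0.0005, "z": 0, "rx": 0, "ry": 0, "rz": 0.179, "hand": -1}, {"x": 0.0004, "y": -0.0005, "z": 0, "rx": 0, "ry": 0, "rz": 0.179, "hand": -1}, {"x": 0.0004, "y": -0.0005, "z": 0, "rx": 0, "ry": 0, "rz": 0.179, "hand": -1}, {"x": 0, "y": 0, "z": 0, "rx": 0, "ry": 0, "rz": 0, "hand": -1}], "squeeze": 40}}

```text
t: 10.35
position: [0.5111, -0.1742, 0.0936]
tool_rot: [179.9, 0.0, 18.7]
contact_force: [-3.7, -3.3, 5.5]
gripper_width: 0.0189
finger_force: 41.4
```

Emit:
{"name": "servo_tool", "arguments": {"plan": [{"x": 0, "y": 0.002, "z": 0, "rx": 0, "ry": 0, "rz": 0, "hand": -1}, {"x": 0, "y": 0.002, "z": 0, "rx": 0, "ry": 0, "rz": 0, "hand": -1}, {"x": 0, "y": 0, "z": 0, "rx": 0, "ry": 0, "rz": 0, "hand": -1}]}}

```text
t: 10.72
position: [0.5111, -0.1745, 0.0936]
tool_rot: [-179.8, 0.0, 18.8]
contact_force: [-5.3, 5.5, 9.5]
gripper_width: 0.0189
finger_force: 41.3
```

Emit:
{"name": "servo_tool", "arguments": {"plan": [{"x": 0, "y": 0.002, "z": 0, "rx": 0, "ry": 0, "rz": 0, "hand": -1}, {"x": 0, "y": 0.002, "z": 0, "rx": 0, "ry": 0, "rz": 0, "hand": -1}, {"x": 0, "y": 0, "z": 0, "rx": 0, "ry": 0, "rz": 0, "hand": -1}]}}

```text
t: 11.1
position: [0.5111, -0.175, 0.0936]
tool_rot: [-179.5, 0.1, 18.7]
contact_force: [-6.3, 10.8, 13.8]
gripper_width: 0.0189
finger_force: 41.7
```

Emit:
{"name": "servo_tool", "arguments": {"plan": [{"x": 0, "y": -0.004, "z": 0, "rx": 0, "ry": 0, "rz": 0, "hand": -1}, {"x": 0, "y": -0.001, "z": 0, "rx": 0, "ry": 0, "rz": 0, "hand": 0.05}, {"x": 0, "y": 0, "z": 0, "rx": 0, "ry": 0, "rz": 0, "hand": 0.05}, {"x": 0, "y": 0, "z": -0.02, "rx": 0, "ry": 0, "rz": 0, "hand": 0.05}, {"x": 0, "y": 0, "z": -0.04, "rx": 0, "ry": 0, "rz": -0.2, "hand": 0.5}]}}

```text
t: 11.72
position: [0.5115, -0.1754, 0.1398]
tool_rot: [-179.9, 0.1, 27.9]
contact_force: [0.1, 0.0, 0.0]
gripper_width: 0.0614
finger_force: 0.0
```

```bash
python3 - <<'E'
from h import *
b=cv2.imread("pics/i0.png")
v=b[190:226,262:302].max(2); m=(v<110).astype(np.uint8)
n,lab,st,_=cv2.connectedComponentsWithStats(m);k=1+np.argmax(st[1:,4])
h=cv2.cvtColor(b[190:226,262:302],cv2.COLOR_BGR2HSV);red=((h[...,0]<8)|(h[...,0]>172))&(h[...,1]>130)
m=((lab==k)|red).astype(np.uint8);m=cv2.morphologyEx(m,cv2.MORPH_OPEN,np.ones((3,3),np.uint8))
(cx,cy),ax,_=cv2.fitEllipse(max(cv2.findContours(m,0,2)[0],key=len));vv,uu=np.nonzero(red)
C=px("top",cx+262,cy+190,.071);r=px("top",uu.mean()+262,vv.mean()+190,.074)
print(ax,C.round(4),r.round(4),np.degrees(np.arctan2(*(r-C)[1::-1])))
a=env.get_image("scene");cv2.imwrite("pics/k.png",cv2.resize(a[180:280,230:350],(800,600*800//720),interpolation=cv2.INTER_CUBIC)[:600])
E
```

```text
(20.92445182800293, 21.75931739807129) [ 0.5106 -0.1761  0.071 ] [ 0.5059 -0.1944  0.074 ] -104.40782952917993
```

View pics/k.png

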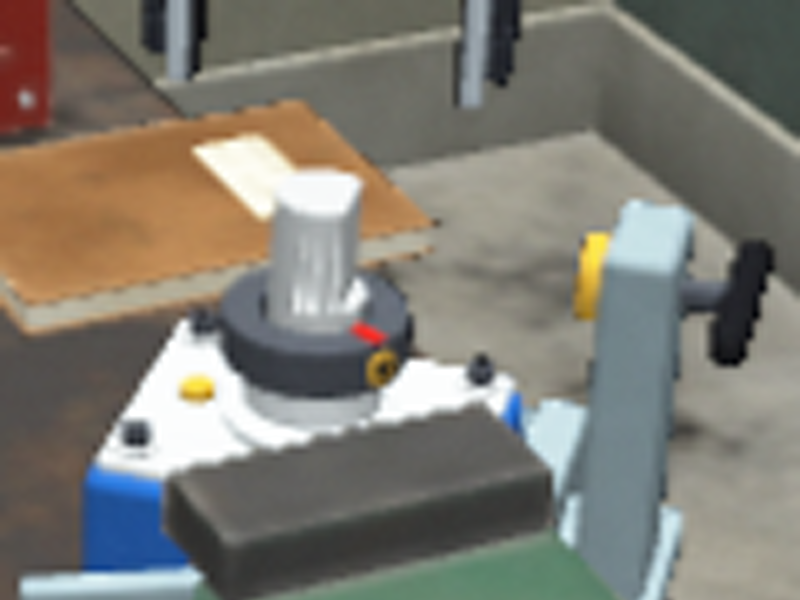

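The flat now faces the guide: in the picture its edge is on the right of the shaft at (360,200). The collar's screw is at (382,367), about -104°, so it needs +33°.

```bash
python3 - <<'E'
from h import *
plan([(.5112,-.1763,.14,75.6,5),(.5112,-.1763,.06,75.6,4)])
E
```

```text
now 11.775 [ 0.5145 -0.1767  0.1447] [179.7  -0.2  28.2] F [ 1.3 -0.6  2.9]
{"x": -0.0007, "y": -0.0005, "z": 0.0012, "rz": -0.2105}
{"x": -0.0006, "y": -0.0006, "z": 0.0012, "rz": -0.2105}
{"x": -0.0005, "y": -0.0007, "z": 0.0012, "rz": -0.2105}
{"x": -0.0004, "y": -0.0007, "z": 0.0012, "rz": -0.2105}
{"x": -0.0002, "y": -0.0008, "z": 0.0012, "rz": -0.2105}
{"x": 0.0000, "y": 0.0000, "z": 0.0250, "rz": -0.0000}
{"x": 0.0000, "y": 0.0000, "z": 0.0250, "rz": -0.0000}
{"x": 0.0000, "y": 0.0000, "z": 0.0250, "rz": -0.0000}
{"x": 0.0000, "y": 0.0000, "z": 0.0250, "rz": -0.0000}
```

Emit:
{"name": "servo_tool", "arguments": {"plan": [{"x": 0, "y": 0, "z": 0, "rx": 0, "ry": 0, "rz": -0.21, "hand": 0.7}, {"x": 0, "y": 0, "z": 0, "rx": 0, "ry": 0, "rz": -0.21, "hand": 0.7}, {"x": 0, "y": 0, "z": 0, "rx": 0, "ry": 0, "rz": -0.21, "hand": 0.7}, {"x": 0, "y": 0, "z": 0, "rx": 0, "ry": 0, "rz": -0.21, "hand": 0.7}, {"x": 0, "y": 0, "z": 0, "rx": 0, "ry": 0, "rz": -0.21, "hand": 0.7}]}}

```text
t: 12.4
position: [0.5127, -0.176, 0.1406]
tool_rot: [179.9, -0.0, 75.2]
contact_force: [-0.3, -0.4, 0.6]
gripper_width: 0.0728
finger_force: 0.0
```

Emit:
{"name": "servo_tool", "arguments": {"plan": [{"x": 0, "y": 0, "z": 0, "rx": 0, "ry": 0, "rz": 0, "hand": 0.7}, {"x": 0, "y": 0, "z": 0, "rx": 0, "ry": 0, "rz": 0, "hand": 0.7}]}}

```text
t: 12.65
position: [0.5123, -0.1758, 0.1406]
tool_rot: [180.0, -0.0, 74.7]
contact_force: [0.4, 0.1, -0.8]
gripper_width: 0.0729
finger_force: 0.0
```

```bash
python3 - <<'E'
from h import *
plan([(.5112,-.1763,.06,75.6,4)])
E
```

```text
now 12.65 [ 0.5123 -0.1758  0.1406] [180.   -0.   74.7] F [ 0.4  0.1 -0.8]
{"x": -0.0003, "y": -0.0003, "z": 0.0252, "rz": -0.0049}
{"x": -0.0003, "y": -0.0003, "z": 0.0252, "rz": -0.0049}
{"x": -0.0003, "y": -0.0003, "z": 0.0252, "rz": -0.0049}
{"x": -0.0002, "y": -0.0003, "z": 0.0252, "rz": -0.0049}
```

Emit:
{"name": "servo_tool", "arguments": {"plan": [{"x": 0, "y": -0.0003, "z": 0.03, "rx": 0, "ry": 0, "rz": -0.01, "hand": 0.7}, {"x": 0, "y": -0.0003, "z": 0.03, "rx": 0, "ry": 0, "rz": -0.01, "hand": 0.7}, {"x": -0.0005, "y": -0.0003, "z": 0.025, "rx": 0, "ry": 0, "rz": 0, "hand": 0.7}, {"x": -0.0005, "y": -0.0003, "z": 0.015, "rx": 0, "ry": 0, "rz": 0, "hand": 0.7}, {"x": 0, "y": 0, "z": 0, "rx": 0, "ry": 0, "rz": 0, "hand": 0.4}], "squeeze": 25}}

```text
t: 13.28
position: [0.5105, -0.1759, 0.06]
tool_rot: [-179.9, -0.0, 75.7]
contact_force: [-0.6, -0.4, 0.1]
gripper_width: 0.06
finger_force: 0.0
```

Emit:
{"name": "servo_tool", "arguments": {"plan": [{"x": 0, "y": 0, "z": 0, "rx": 0, "ry": 0, "rz": 0, "hand": -0.3}, {"x": 0, "y": 0, "z": 0, "rx": 0, "ry": 0, "rz": 0, "hand": -0.3}, {"x": 0, "y": 0, "z": 0, "rx": 0, "ry": 0, "rz": 0, "hand": -0.3}], "squeeze": 25}}

```text
t: 13.65
position: [0.5114, -0.1763, 0.0613]
tool_rot: [179.9, 0.0, 75.8]
contact_force: [0.1, 0.1, 1.9]
gripper_width: 0.0476
finger_force: 26.0
```

Emit:
{"name": "servo_tool", "arguments": {"plan": [{"x": 0, "y": 0, "z": -0.005, "rx": 0, "ry": 0, "rz": 0, "hand": -0.3}, {"x": 0, "y": 0, "z": 0, "rx": 0, "ry": 0, "rz": -0.18, "hand": -0.3}, {"x": 0, "y": 0, "z": 0, "rx": 0, "ry": 0, "rz": -0.18, "hand": -0.3}, {"x": 0, "y": 0, "z": 0, "rx": 0, "ry": 0, "rz": -0.18, "hand": -0.3}, {"x": 0, "y": 0, "z": 0, "rx": 0, "ry": 0, "rz": -0.19, "hand": -0.3}], "squeeze": 40}}

```text
t: 14.28
position: [0.5109, -0.1761, 0.065]
tool_rot: [180.0, 0.0, 108.9]
contact_force: [-0.6, -0.6, -1.4]
gripper_width: 0.0471
finger_force: 41.1
```

```bash
python3 - <<'E'
from h import *
plan([(.5115,-.1765,.0863,108.7,4)])
E
```

```text
now 14.275 [ 0.5109 -0.1761  0.065 ] [180.    0.  108.9] F [-0.6 -0.6 -1.4]
{"x": -0.0002, "y": 0.0001, "z": -0.0067, "rz": 0.0011}
{"x": -0.0002, "y": 0.0001, "z": -0.0067, "rz": 0.0011}
{"x": -0.0002, "y": 0.0001, "z": -0.0067, "rz": 0.0011}
{"x": -0.0002, "y": 0.0001, "z": -0.0067, "rz": 0.0011}
```

Emit:
{"name": "servo_tool", "arguments": {"plan": [{"x": 0, "y": 0, "z": -0.0067, "rx": 0, "ry": 0, "rz": 0, "hand": -0.3}, {"x": 0, "y": 0, "z": -0.0067, "rx": 0, "ry": 0, "rz": 0, "hand": -0.3}, {"x": 0, "y": 0, "z": -0.0067, "rx": 0, "ry": 0, "rz": 0, "hand": -0.3}, {"x": 0, "y": 0, "z": -0.0066, "rx": 0, "ry": 0, "rz": 0, "hand": -0.3}, {"x": 0, "y": 0, "z": 0, "rx": 0, "ry": 0, "rz": 0, "hand": -0.3}]}}

```text
t: 14.9
position: [0.5113, -0.1763, 0.0867]
tool_rot: [179.9, 0.0, 108.6]
contact_force: [0.6, 0.1, -1.7]
gripper_width: 0.0468
finger_force: 41.2
```

```bash
python3 - <<'E'
from h import *
plan([(.5115,-.1765,.0863,108.7,1)])
a=env.get_image("scene");cv2.imwrite("pics/m0.png",a)
h=cv2.cvtColor(a,cv2.COLOR_BGR2HSV)
# expected pixels: screw at 92 mm, guide mouth, red mark
ax=np.array([.5113,-.1765]);d=np.array([np.cos(np.radians(NY)),np.sin(np.radians(NY))])
f=800/96
q=cv2.resize(a[185:257,245:341],(800,600),interpolation=cv2.INTER_CUBIC)
for X in (np.r_[ax+.024*d,.092],np.r_[ax+.064*d,.092]):
    u,v=pr("scene",X);cv2.circle(q,(int((u+.5-245)*f),int((v+.5-185)*f)),3,(0,255,0),-1)
cv2.imwrite("pics/m.png",q)
E
```

```text
now 14.9 [ 0.5113 -0.1763  0.0867] [179.9   0.  108.6] F [ 0.6  0.1 -1.7]
{"x": -0.0003, "y": 0.0001, "z": 0.0005, "rz": -0.0022}
```

View pics/m.png

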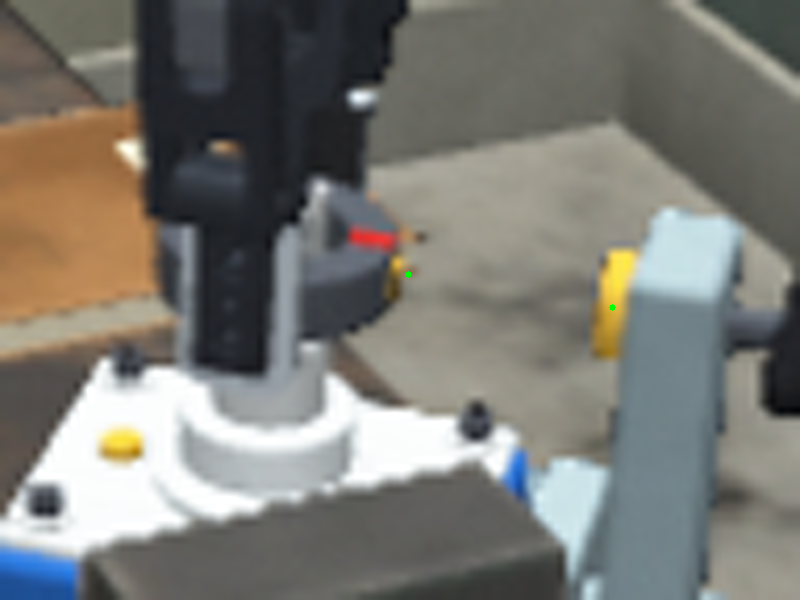

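The picture shows the screw at (397,278) pointing at the bush at (610,305). I'll check height and angle numerically against the collar's rest pose.

```bash
python3 - <<'E'
from h import *
ax=np.array([.5113,-.1765])
P=lambda r,az,z:np.array(pr("scene",np.r_[ax+r*np.array([np.cos(np.radians(az)),np.sin(np.radians(az))]),z]))
def blob(n,hue,box):
    h=cv2.cvtColor(cv2.imread(n),cv2.COLOR_BGR2HSV).astype(int);u0,u1,v0,v1=box;s=h[v0:v1,u0:u1]
    w=s[...,1]*s[...,2]*(((s[...,0]<=hue[1])&(s[...,0]>=hue[0])) if hue[0]>=0 else ((s[...,0]<8)|(s[...,0]>172)))*(s[...,1]>110)*(s[...,2]>70)
    v,u=np.mgrid[v0:v1,u0:u1];return np.array([(u*w).sum(),(v*w).sum()])/w.sum(),(w>0).sum()
Y=(12,32);Rd=(-1,0)
for n,az,z,bs,br in(("pics/i1.png",-104.4,.067,(282,294,230,242),(280,292,223,234)),("pics/m0.png",-71.4,.092,(289,297,214,223),(285,294,210,217))):
    s,k=blob(n,Y,bs);r,kr=blob(n,Rd,br)
    print(n,"screw",s.round(2),k,"pred",P(.024,az,z).round(2),"red",r.round(2),kr,"pred",P(.019,az,z+.007).round(2))
g,k=blob("pics/m0.png",Y,(314,323,212,230));print("bush",g.round(2),k,"pred",P(.0655,-71.2,.092).round(2))
print("d/deg",P(.019,-70.4,.099)-P(.019,-71.4,.099),"d/mm",P(.019,-71.4,.1)-P(.019,-71.4,.099))
E
```

```text
pics/i1.png screw [286.38 234.57] 16 pred [288.46 234.25] red [285.04 229.77] 11 pred [286.58 229.28]
pics/m0.png screw [292.15 217.3 ] 6 pred [293.56 217.44] red [289.28 213.22] 11 pred [290.79 213.12]
bush [317.99 220.46] 44 pred [318.95 221.56]
d/deg [ 0.04653559 -0.0911702 ] d/mm [ 0.03501865 -0.54790367]
```

Emit:
{"name": "servo_tool", "arguments": {"plan": [{"x": 0, "y": 0, "z": 0.0005, "rx": 0, "ry": 0, "rz": 0, "hand": -0.3}, {"x": 0, "y": 0, "z": 0, "rx": 0, "ry": 0, "rz": 0, "hand": -0.3}, {"x": 0, "y": 0, "z": 0, "rx": 0, "ry": 0, "rz": 0, "hand": -0.3}]}}

```text
t: 15.32
position: [0.5108, -0.1761, 0.0854]
tool_rot: [-180.0, -0.0, 108.6]
contact_force: [0.9, -0.5, -1.3]
gripper_width: 0.0469
finger_force: 41.2
```

```bash
python3 - <<'E'
from h import *
s=env.observe();print(s["position"],s["tool_rot"],s["contact_force"],s["gripper_width"]);print(env.close_job())
E
```

```text
[ 0.51081105 -0.17608246  0.08544985] [-1.79980910e+02 -1.65165571e-02  1.08616276e+02] [ 0.91549986 -0.45971648 -1.34420541] 0.04688081368668417
the job is handed in; nothing more can be done
None
```

I handed the job in at about 15 s: the gearbox is home against the stop, the flat faces the guide, and the gripper holds the collar on the flat with its set-screw facing the hole, within about 1 mm in height and a few degrees by my estimate; no verdict came back.

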